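Change the form on the shoemaker's bench jack

ROBOT

A 6-joint arm with a two-finger parallel gripper is mounted at the origin on the work surface. World frame = base frame: x ahead of the robot, y to its left, z up, the work surface at z = 0. Lengths are in m, angles in degrees, forces in N, time in s.
With the tool pointing down it reaches from about 0.35 to 0.725 m from the base axis. Payload 4.3 kg.
Tool frame: the origin (TCP) lies on the centre line of the jaws, within the pads' length; the fingertips stand 17 mm ahead of it and the grasp point (between the pads) lies 2 mm behind it; z points along the fingers, y is the direction in which the jaws open and shut (so a half turn about z gives the same grasp; the last joint's range is limited). The gripper opens to 85 mm and grips with 20 to 120 N. Pads are 22 mm wide; open, the fingers measure 114 mm over their backs; the gripper's body (76 mm by 85 mm) begins 54 mm behind the grasp point. The pads swing forward as they close: fully open they stand 13 mm farther back than shut.
Start: joints at [61.175, 21.618, 4.641, 73.018, 0, 83.68], TCP at [0.22, 0.531, 0.248] pointing down, gripper open.
Joint ranges: [-156.06, 156.06], [-48.1, 94.91], [-58.44, 69.94], [-101.28, 121.22], [-78.64, 73.56], [-180, 180]. Speed limits (degrees/s): [147.25, 147.25, 180, 180, 180, 180].

INTERFACE

Orientations are given as [roll, pitch, yaw] about the fixed x, y, z axes, in that order (R = Rz(yaw) Ry(pitch) Rx(roll)).
In Python, from bench import * gives the robot as it stands.
- The arm moves only by the tool servo_tool, never from a script. Its argument "motion" is a list of rows, each a list of 7 numbers: the turn, a rotation vector about the tool's x, y, z in degrees, then the shift along the tool's x, y, z in cm, then the finger opening in cm, from 0 to 8.54. In form: [[wx, wy, wz, x, y, z, grip], ...]. A call has 1 to 10 rows; each row is the pose to reach, as a shift and turn from the pose commanded when the call began, along the tool's axes at that moment; what a row does not reach only later rows make up. A row lasts 1/8 s, in which the tool goes at most 62.5 mm and 10.7 degrees, less where a joint would pass 70% of its speed; a pose out of reach is approached as far as the arm can. A call with a gripper value outside its range is refused whole. The fingers move at their own pace and stop on an object; the grip force is fixed at half the most. Time passes only in rows, so rows that repeat a pose let the fingers close. It gives the time, the measured TCP pose, the force and the opening at its end, in the units of the state.
- read_state(): the state, without advancing time (a new reading comes with each control period).
- get_image(name): name is "scene" or "top" or "wrist"; returns a dict with "color" (480x640x3 uint8, blue, green, red), "vfov" (degrees; the focal length in pixels is half the picture's height over the tangent of half this angle, whatever the lens; pixels are square), "cx", "cy" (the principal point, pixels), "distortion" ([k1, k2, p1, p2, k3] as OpenCV has them; the pictures are not rectified), "R" (3x3) and "t" (3): a world point X has camera coordinates R X + t; the wrist camera has in their place "mount" (4x4, takes a point from camera to tool coordinates, whose origin is the TCP and whose axes are the flange's). Camera axes: x right, y down, z forward; pixel columns grow to the right and rows downward; lengths in m; the calibration is good to about 2 mm. A picture is of the moment at which its call begins: read the wrist's pose just before it. There is no depth.
- hand_in(): hands the job in, once; it reports no verdict.
The state is a dict: "t": time; "joint_pos": joint angles; "dq": joint speeds; "joint_torque": joint torques, N m; "eef_pos": TCP position; "tool_rot": TCP orientation; "force": force on the tool from outside, world axes, zero at the start; "ft_torque": the same for the moment, N m; "grip_width": opening from 0.0 (shut) to 1.0 (fully open).
Only numpy, scipy, OpenCV 4.12 (cv2) and the standard library are available. Lean on these libraries where they do the work, as an engineer would, in place of code of your own. Each camera call takes 0.05 s, during which the arm holds its last target.

TASK

Change over the leaning bench jack: pull the long toe form out of it and plug that form fully home into the parking block that stands empty, then take the short D-shaped heel form from its parking block and plug it fully home into the jack. Both must end with the underside of the head flat on its block, let go of and at rest; leave the round spare form, the thread cone, the tin and the brush standing where they are.

Things in the scene. Friction and masses are not known exactly. Their poses are not given: they have to be found in the camera images.
- jack_mouth (a point): green jack fixed to the bench; its socket block, 100 (x) by 72 (y) by 50 mm, leans 32 degrees away from the robot (yaw up to 20 degrees). Point: centre of the hole's mouth on the sloping face, 125 mm above the bench; z out along the hole's axis, x down the slope along its long side, y level. Hole 33 (x) by 23 (y) mm, 44 deep, 3 mm chamfer.
- heelblock_mouth (a point): parking block that holds the heel form: dark wooden block fixed to the bench, 100 (x) by 75 (y) by 50 mm high, with an upright hole 33 (x) by 23 (y) mm, 44 mm deep, 3 mm chamfer. Point: centre of the hole's mouth on the top, 50 mm above the bench; z up, x along the hole's long side (yaw up to 20 degrees either way).
- emptyblock_mouth (a point): parking block that is empty at the start: dark wooden block fixed to the bench, 100 (x) by 75 (y) by 50 mm high, with an upright hole 33 (x) by 23 (y) mm, 44 mm deep, 3 mm chamfer. Point: centre of the hole's mouth on the top, 50 mm above the bench; z up, x along the hole's long side (yaw up to 20 degrees either way).
- spareblock_mouth (a point): parking block that holds the spare round form: dark wooden block fixed to the bench, 100 (x) by 75 (y) by 50 mm high, with an upright hole 33 (x) by 23 (y) mm, 44 mm deep, 3 mm chamfer. Point: centre of the hole's mouth on the top, 50 mm above the bench; z up, x along the hole's long side (yaw up to 20 degrees either way).
- toe_mid (a point): long toe form, bare cast alloy, 0.5 kg, starts in the jack. Head 129 mm long (x -81, narrow toe, to +48), 36 wide with flat parallel sides (x -25 to +30), 50 high (toe 38). Point: half-way up the head over the shank, 25 mm above the head's flat underside, 63 above the shank's foot; x away from toe, y across, z up. Shank 30 (x) by 20 (y) mm, 38 mm long, foot slightly tapered, fits holes either way round.
- heel_mid (a point): short heel form, bare cast alloy, 0.4 kg, starts in a parking block. Head D-shaped from above, 68 mm long (x -36, round end, to +32), 40 wide with flat parallel sides (x -16 to +32), 50 high. Point: half-way up the head over the shank, 25 mm above the flat underside, 63 above the shank's foot; y across, z up. Shank 30 (x) by 20 (y) mm, 38 mm long, foot slightly tapered, fits holes either way round.
- spare_mid (a point): spare form, bare cast alloy, round domed head 44 mm in diameter and 54 mm high, in its own parking block; not used. Point: on its axis, 25 mm above the head's underside.
- cone_mid (a point): white thread cone standing loose among the blocks, 160 mm high, 72 mm wide at the foot and 34 mm at the top; a bystander. Point: on its axis at half height.
- tin_mid (a point): steel tin, 80 mm in diameter and 85 mm high, beside the jack; a bystander. Point: half height.
- brush_mid (a point): wooden shoe brush lying bristles down beside the jack, 50 (x) by 160 (y) by 45 mm high; a bystander. Point: half height.
Mind the look-alikes: they are no part of the job. What is shaped like the part that bears heel_mid but orange or red is not meant. Leave any green look-alike of the part that bears emptyblock_mouth alone.

How it is judged:
By the outcome, as a careful person would: the job done as asked, in the order asked, and still so for the second after the job is handed in, with the robot touching nothing.
It also fails if it takes over 69 s, if anything falls off the work surface, if the arm or the gripper's body presses on something with over 40 N, if the wrist force passes 120 N, or if a joint passes its speed limit or range.

## Working session

There is one attempt and no reset: what is moved stays moved. The work goes in short steps, Python scripts to look and compute and a tool call to move; the robot and the scene stay as the last step left them, time stands still between calls to the robot, and variables do not carry over. Pictures are saved under pics/ and viewed, and the job is handed in when it is done.

Besides the shell and the picture viewer there is one more tool, called after "Call:" as name(argument=value, ...), one argument or row to a line, values as JSON. servo_tool: Moves the arm, as the interface text tells. Its arguments: {"type":"object","properties":{"motion":{"type":"array","items":{"type":"array","items":{"type":"number"}}}},"required":["motion"]}

```bash
ls; mkdir -p pics; python3 - <<'E'
from bench import *
import cv2
print(read_state())
for n in ["scene","top","wrist"]:
    d=get_image(n); cv2.imwrite(f"pics/{n}0.png",d["color"])
    print(n,{k:v for k,v in d.items() if k!="color"})
E
```

```text
pics
{'t': 0.0, 'joint_pos': array([ 6.11740206e+01,  2.16624752e+01,  4.56315171e+00,  7.30174808e+01,
       -1.44228342e-03,  8.36814385e+01]), 'dq': array([ 0.03521762,  0.16319721, -0.09629865,  0.01406654, -0.19508064,
       -0.02052496]), 'joint_torque': array([-2.04216951e-03, -4.63605165e+01,  2.69875538e+01,  2.08632887e-02,
       -3.52761399e-04, -1.04577211e-05]), 'eef_pos': array([0.21980457, 0.5306653 , 0.24735655]), 'tool_rot': array([-1.79883747e+02, -1.14215194e-02,  1.57492572e+02]), 'force': array([0.18094753, 0.05845552, 0.5865862 ]), 'ft_torque': array([ 0.00603843, -0.01276704, -0.0230849 ]), 'grip_width': 1.0008937983793187}
scene {'vfov': 46.80881363226479, 'cx': 321.08107832276056, 'cy': 238.87113084276592, 'distortion': array([0.02073534, 0.        , 0.        , 0.        , 0.        ]), 'R': array([[-0.03901355,  0.99921162,  0.0073536 ],
       [ 0.78104595,  0.03508391, -0.62348725],
       [-0.6232537 , -0.01858095, -0.78179894]]), 't': array([ 0.10040823, -0.40173957,  1.77622983])}
top {'vfov': 54.57539842748785, 'cx': 326.4483176746238, 'cy': 239.22154439963202, 'distortion': array([-0.01288055,  0.        ,  0.        ,  0.        ,  0.        ]), 'R': array([[ 0.02923733, -0.99950387, -0.01171258],
       [-0.99178329, -0.02754753, -0.1249281 ],
       [ 0.12454347,  0.01526891, -0.99209666]]), 't': array([-0.08609501,  0.5900596 ,  1.21375664])}
wrist {'vfov': 68.66225221989752, 'cx': 309.6020367651046, 'cy': 238.8969833382194, 'distortion': array([-0.03508446,  0.        ,  0.        ,  0.        ,  0.        ]), 'mount': array([[ 1.32487338e-03, -9.53491495e-01, -3.01417011e-01,
         7.75926889e-02],
       [ 9.99999116e-01,  1.29718886e-03,  2.91999671e-04,
        -8.16474600e-04],
       [ 1.12575586e-04, -3.01417131e-01,  9.53492370e-01,
        -1.26464566e-01],
       [ 0.00000000e+00,  0.00000000e+00,  0.00000000e+00,
         1.00000000e+00]])}
```

View pics/scene0.png

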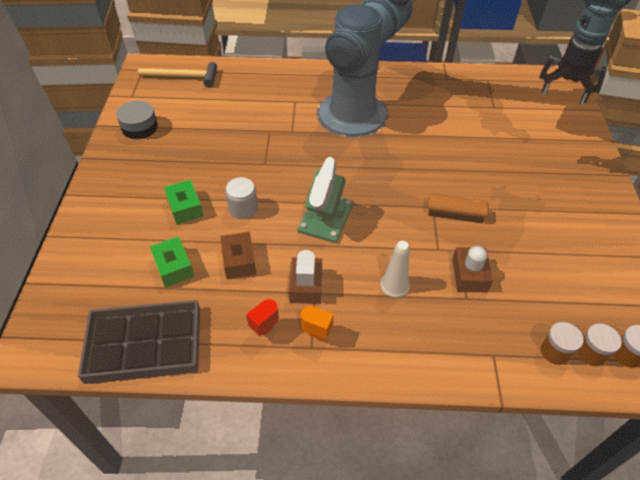

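View pics/top0.png

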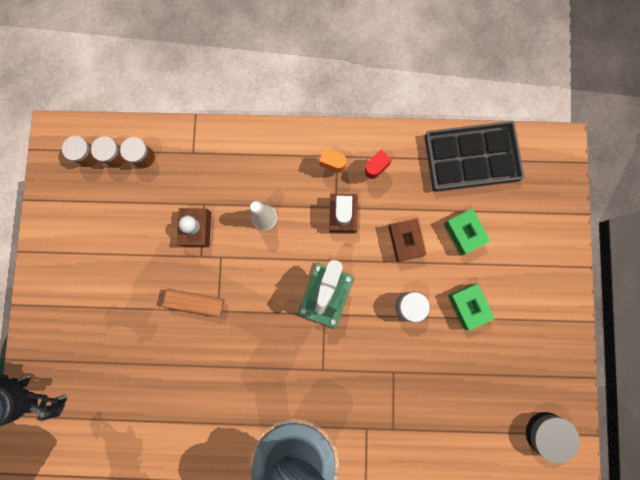

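View pics/wrist0.png

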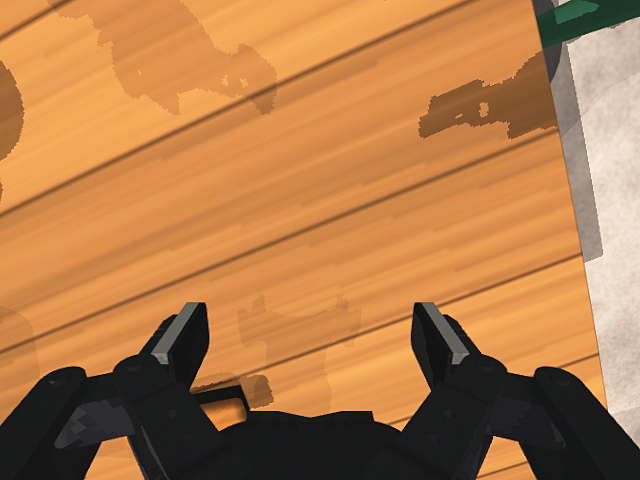

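```bash
python3 - <<'E'
import cv2
def crop(n,x0,y0,x1,y1,s,o):
    im=cv2.imread(n)[y0:y1,x0:x1]
    im=cv2.resize(im,None,fx=s,fy=s,interpolation=cv2.INTER_CUBIC)
    for x in range((x0+9)//10*10,x1,10): cv2.putText(im,str(x),((x-x0)*s,8),0,.3,(0,255,255)); cv2.line(im,((x-x0)*s,10),((x-x0)*s,14),(0,255,255))
    for y in range((y0+9)//10*10,y1,10): cv2.putText(im,str(y),(0,(y-y0)*s+4),0,.3,(0,255,255))
    cv2.imwrite(o,im)
crop("pics/top0.png",290,185,440,335,4,"pics/topc.png")
crop("pics/scene0.png",215,150,365,300,4,"pics/scenec.png")
E
```

```text
(no output)
```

View pics/topc.png

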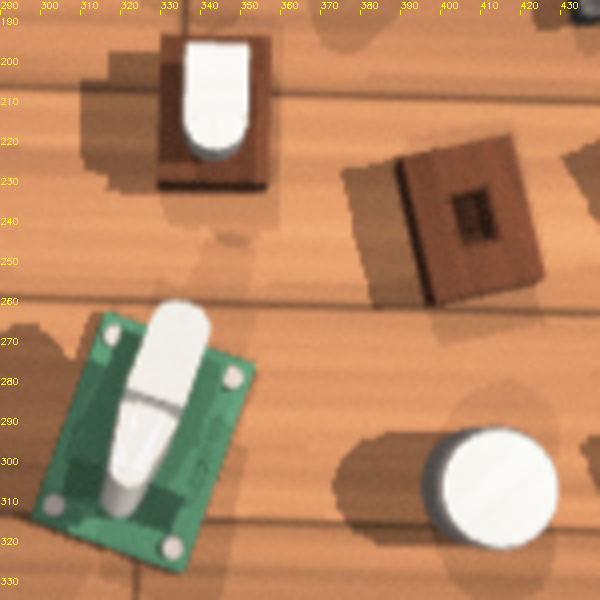

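View pics/scenec.png

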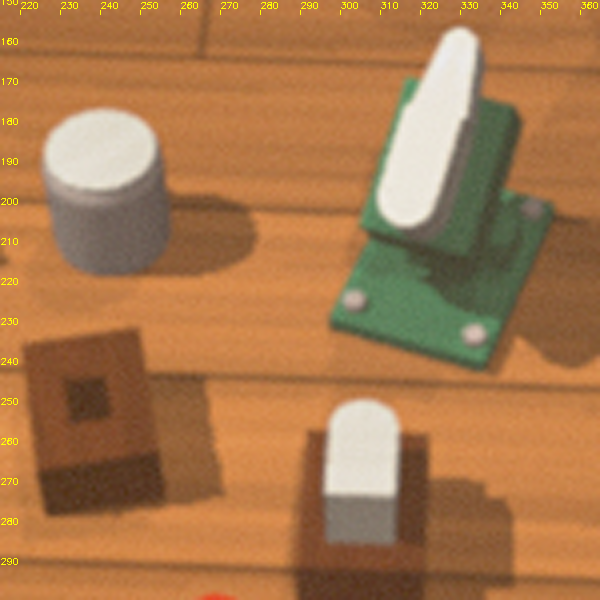

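```bash
cat > h.py <<'E'
import numpy as np, cv2
from scipy.spatial.transform import Rotation as Ro
from scipy.optimize import least_squares
def K(d):
    f=240/np.tan(np.radians(d["vfov"]/2)); return np.array([[f,0,d["cx"]],[0,f,d["cy"]],[0,0,1.]])
def toolT(s):
    T=np.eye(4); T[:3,:3]=Ro.from_euler("xyz",s["tool_rot"],degrees=True).as_matrix(); T[:3,3]=s["eef_pos"]; return T
def pose(d,s=None):
    if "R" in d: return d["R"],np.array(d["t"])
    C=toolT(s)@d["mount"]; R=C[:3,:3].T; return R,-R@C[:3,3]
def proj(P,cam):
    Kc,D,R,t=cam; return cv2.projectPoints(np.asarray(P,float).reshape(-1,3),cv2.Rodrigues(R)[0],t,Kc,D)[0][:,0]
def cam(d,s=None):
    R,t=pose(d,s); return K(d),np.array(d["distortion"]),R,t
def hit(uv,c,z):
    Kc,D,R,t=c; n=cv2.undistortPoints(np.array(uv,float).reshape(-1,1,2),Kc,D)[:,0]
    r=np.c_[n,np.ones(len(n))]@R; o=-R.T@t
    return o+r*((z-o[2])/r[:,2])[:,None]
def crop(im,x0,y0,x1,y1,s,o,g=10):
    im=cv2.resize(im[y0:y1,x0:x1],None,fx=s,fy=s,interpolation=cv2.INTER_CUBIC)
    for x in range((x0+g-1)//g*g,x1,g): cv2.putText(im,str(x),((x-x0)*s,8),0,.3,(255,255,0)); cv2.line(im,((x-x0)*s,10),((x-x0)*s,14),(255,255,0))
    for y in range((y0+g-1)//g*g,y1,g): cv2.putText(im,str(y),(0,(y-y0)*s+4),0,.3,(255,255,0))
    cv2.imwrite(o,im)
def snap(n,o=None):
    from bench import read_state,get_image
    s=read_state(); d=get_image(n)
    if o: cv2.imwrite(o,d["color"])
    return d,s,cam(d,s)
def delta(s,Rt,pt):
    "rotvec deg, shift cm in tool axes from pose s to target"
    T=toolT(s); R=T[:3,:3]
    return np.degrees(Ro.from_matrix(R.T@Rt).as_rotvec()), R.T@(np.array(pt)-T[:3,3])*100
E
python3 - <<'E'
from h import *
dt,s,ct=snap("top"); ds,s,cs=snap("scene")
e=np.array([[389,224.5],[418,218.2],[426.2,254.2],[398.5,261.2]])-.4
print(hit(e,ct,.05).round(4),hit(e,ct,.05).mean(0))
e=np.array([[220.5,236.25],[249.5,232],[254.5,263],[225,267.5]])-.4
print(hit(e,cs,.05).round(4),hit(e,cs,.05).mean(0))
e=np.array([[330,193.7],[357.7,194.5],[357,231.2],[329.5,230.5]])-.4
print(hit(e,ct,.05).round(4),hit(e,ct,.05).mean(0))
for n,uv,z in [("jack",(327,285),.15),("tin",(414.5,307),.085),("cone",(257,208),.16),("spare",(189,225),.1),("brush",(193,303),.045)]: print(n,hit([uv],ct,z))
E
```

```text
[[ 0.6358 -0.2339  0.05  ]
 [ 0.6549 -0.311   0.05  ]
 [ 0.5591 -0.333   0.05  ]
 [ 0.5385 -0.2601  0.05  ]] [ 0.59705886 -0.28450182  0.05      ]
[[ 0.5595 -0.333   0.05  ]
 [ 0.5425 -0.262   0.05  ]
 [ 0.6386 -0.2383  0.05  ]
 [ 0.655  -0.3075  0.05  ]] [ 0.59889567 -0.28521018  0.05      ]
[[ 0.7153 -0.0743  0.05  ]
 [ 0.7151 -0.1488  0.05  ]
 [ 0.6154 -0.149   0.05  ]
 [ 0.6153 -0.0758  0.05  ]] [ 0.66528375 -0.11198283  0.05      ]
jack [[ 0.46682839 -0.07557114  0.15      ]]
tin [[ 0.41947788 -0.29792285  0.085     ]]
cone [[0.64897938 0.10089801 0.16      ]]
spare [[0.6113324 0.2842059 0.1      ]]
brush [[0.41207765 0.27730611 0.045     ]]
```

```bash
cat >> h.py <<'E'
def J(yaw,tilt=0): return Ro.from_euler("ZY",[yaw,tilt],degrees=True).as_matrix()
F=np.diag([-1.,1,-1])
def go(yaw,tilt,p,s=None):
    from bench import read_state
    s=s or read_state(); w,x=delta(s,J(yaw,tilt)@F,p); print("t",round(s["t"],2),"turn",w.round(2),"shift cm",x.round(2)); return w,x
E
python3 - <<'E'
from h import *
go(-18,32,[.54,-.10,.29])
E
```

```text
t 0.25 turn [ 1.21 31.98 -4.4 ] shift cm [-53.72 -46.04  -4.18]
```

Call:
servo_tool(
  motion=[
    [0,0,0,-5,-4.5,-2,8.5],
    [0,4,0,-11,-9.5,-4,8.5],
    [0,10,-1,-17,-14,-4.2,8.5],
    [0,16,-2,-22,-19,-4.2,8.5],
    [1,21,-3,-27,-23.5,-4.2,8.5],
    [1,26,-4,-32,-28,-4.2,8.5],
    [1.2,32,-4.4,-37,-32,-4.2,8.5],
    [1.2,32,-4.4,-42,-36.5,-4.2,8.5],
    [1.2,32,-4.4,-47,-41,-4.2,8.5],
    [1.2,32,-4.4,-51,-44,-4.2,8.5],
  ],
)

```text
t: 1.5
eef_pos: [0.4984, -0.0251, 0.2901]
tool_rot: [179.9, -32.0, 162.0]
force: [1.8, 0.6, 0.6]
grip_width: 0.994
```

```bash
python3 - <<'E'
from h import *
from bench import *
go(-18,32,[.54,-.10,.29]); print(read_state()["joint_pos"])
E
```

```text
t 1.5 turn [ 0.09 -0.    0.01] shift cm [-5.32 -5.83 -3.32]
[-12.08492281  41.64239695  34.52342036 114.73770514   3.21861924
   5.0118952 ]
```

Call:
servo_tool(
  motion=[
    [0,0,0,-3,-3,-1.5,8.5],
    [0,0,0,-5.3,-5.8,-3,8.5],
    [0,0,0,-5.3,-5.8,-3,8.5],
  ],
)

```text
t: 1.88
eef_pos: [0.5335, -0.0985, 0.2813]
tool_rot: [179.9, -31.7, 161.8]
force: [-0.3, 0.1, 0.2]
grip_width: 0.997
```

```bash
python3 - <<'E'
from h import *
d,s,c=snap("wrist","pics/w1.png"); print(s["joint_pos"],s["eef_pos"],s["tool_rot"])
crop(d["color"],0,0,640,480,1,"pics/w1g.png",40)
E
```

```text
[-17.42247966  49.97982136  49.395019   121.11733718   0.47886506
   0.65072303] [ 0.53347338 -0.09849398  0.28134782] [179.92308842 -31.70529563 161.81267045]
```

View pics/w1g.png

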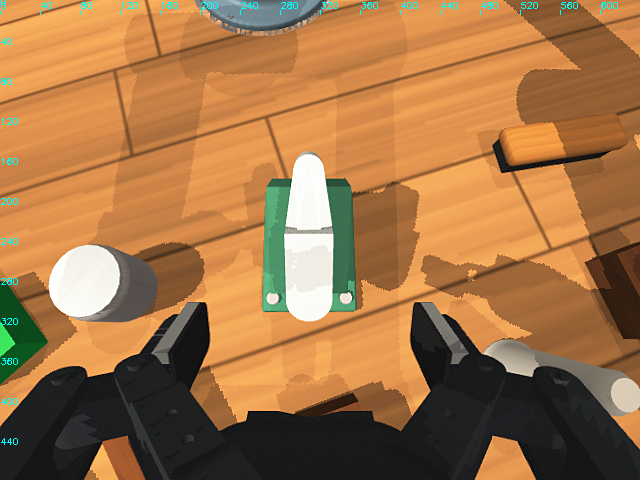

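```bash
cat > kin.py <<'E'
import numpy as np
D=[([61.174,21.662,4.563,73.017],[.2198,.53067],.24736),([-12.085,41.642,34.523,114.738],[.4984,-.0251],.2901),([-17.422,49.98,49.395,121.117],[.53347,-.09849],.28135)]
def fit(D):
    A=[];b=[]
    for q,p,z in D:
        j2,j3,j4=np.radians(q[1:4]); r=np.hypot(*p); P=j2-j3+j4;f=j2-j3
        A.append([1,0,np.sin(j2),np.cos(j2),np.cos(f),np.cos(P)]);b.append(r)
        A.append([0,1,np.cos(j2),-np.sin(j2),-np.sin(f),-np.sin(P)]);b.append(z)
    A=np.array(A);b=np.array(b)
    x0=np.array([0,.15,.3,0.05,.3,.25]); lam=1e-3
    x=x0+np.linalg.solve(A.T@A+lam**2*np.eye(6),A.T@(b-A@x0)); return x,A@x-b
if __name__=="__main__":
    x,r=fit(D);print(x,r)
E
python3 kin.py
```

```text
[ 0.30944451  0.3332479   0.34825484 -0.05572426  0.19767405  0.37198944] [ 1.49900944e-06  8.14415283e-06 -1.03801265e-05 -2.38128088e-05
  8.57167254e-06  1.54854081e-05]
```

```bash
python3 - <<'E'
from h import *
im=cv2.imread("pics/w1.png"); crop(im,235,145,385,330,4,"pics/w1c.png")
E
```

```text
(no output)
```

View pics/w1c.png

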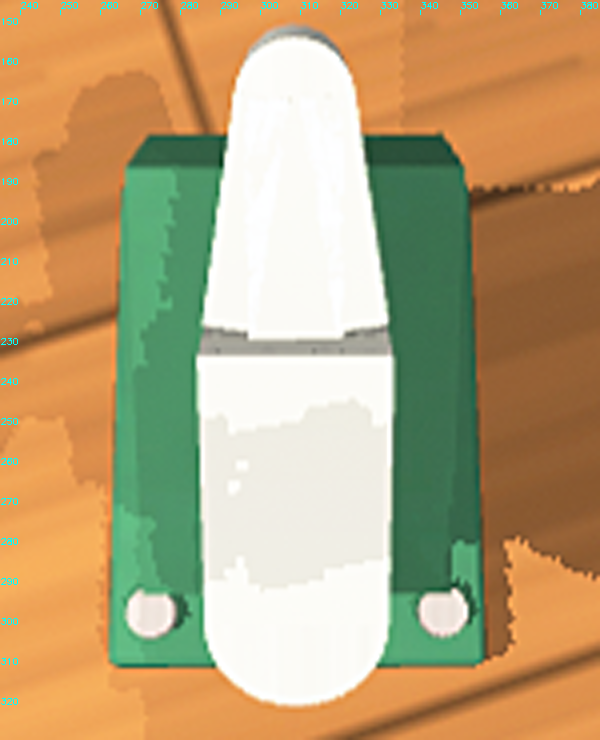

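```bash
python3 - <<'E'
from h import *
from bench import *
s={"eef_pos":np.array([0.53347338,-0.09849398,0.28134782]),"tool_rot":[179.92308842,-31.70529563,161.81267045]}
d=get_image("wrist");cw=cam(d,s); ct=cam(get_image("top"));cs=cam(get_image("scene"))
M=np.array([[-25,18,50],[-25,-18,50],[48,0,50],[-50,36,0],[-50,-36,0]])/1000
uvw=np.array([[284.2,233.2],[333.5,233.2],[309.3,321.3],[266,187],[351,187]])-.4
Mt=M[:2]; uvt=np.array([[321.4,281.6],[334.6,287.6]])-.4
Ms=np.array([[-50,36,0],[-50,-36,0],[50,36,0],[50,-36,0]])/1e3
uvs=np.array([[215+408/4,150+78/4],[215+520/4,150+110/4],[215+362/4,150+228/4],[215+466/4,150+254/4]])-.4
def W(p,M): return M@J(p[2],32).T+[p[0],p[1],.125]
def f(p,w=(1,0,0)): return np.r_[w[0]*(proj(W(p,M),cw)-uvw).ravel(),w[1]*(proj(W(p,Mt),ct)-uvt).ravel(),w[2]*(proj(W(p,Ms),cs)-uvs).ravel()]
for w in [(1,0,0),(0,1,1),(1,1,1)]:
    r=least_squares(f,[.46,-.08,-18],args=(w,)); print(w,r.x.round(4)); print(f(r.x,(1,1,1)).reshape(-1,2).round(1).tolist())
E
```

```text
(1, 0, 0) [  0.4625  -0.0769 -17.6168]
[[49.1, -1.9], [-49.2, -1.5], [0.3, -2.3], [84.8, -0.9], [-85.0, -0.1], [-0.1, 0.6], [1.2, -0.3], [26.4, 6.2], [-28.6, -8.8], [26.3, 6.6], [-26.7, -7.3]]
(0, 1, 1) [ 4.667000e-01 -7.510000e-02 -1.227984e+02]
[[15.3, 17.1], [-21.5, -28.3], [-72.9, -99.1], [87.2, 108.0], [21.5, 23.8], [11.9, -1.6], [-10.0, 5.2], [13.7, 31.5], [2.2, 5.9], [-2.8, -6.2], [-12.4, -29.4]]
(1, 1, 1) [  0.4625  -0.0768 -19.6148]
[[49.1, -1.1], [-49.2, -2.3], [-2.5, -2.3], [86.7, 0.5], [-83.0, -1.5], [-0.0, 0.4], [1.1, -0.0], [26.9, 6.7], [-27.8, -8.9], [25.6, 6.8], [-27.0, -7.8]]
```

```bash
python3 - <<'E'
from h import *
from bench import *
s={"eef_pos":np.array([0.53347338,-0.09849398,0.28134782]),"tool_rot":[179.92308842,-31.70529563,161.81267045]}
d=get_image("wrist");cw=cam(d,s); ct=cam(get_image("top"));cs=cam(get_image("scene"))
Mt=np.array([[-25,18,50],[-25,-18,50]])/1000
M=np.array([[-25,-18,50],[-25,18,50],[48,0,50],[-50,-36,0],[-50,36,0]])/1000
uvw=np.array([[284.2,233.2],[333.5,233.2],[309.3,321.3],[266,187],[351,187]])-.4
uvt=np.array([[321.4,281.6],[334.6,287.6]])-.4
Ms=np.array([[-50,-36,0],[-50,36,0],[50,-36,0],[50,36,0]])/1e3
uvs=np.array([[215+408/4,150+78/4],[215+520/4,150+110/4],[215+362/4,150+228/4],[215+466/4,150+254/4]])-.4
def W(p,M): return M@J(p[2],32).T+[p[0],p[1],.125]
def f(p,w=(1,0,0)): return np.r_[w[0]*(proj(W(p,M),cw)-uvw).ravel(),w[1]*(proj(W(p,Mt),ct)-uvt).ravel(),w[2]*(proj(W(p,Ms),cs)-uvs).ravel()]
for w in [(1,0,0),(0,1,1),(1,1,1)]:
    r=least_squares(f,[.46,-.08,-18],args=(w,)); print(w,r.x.round(4)); print(f(r.x,(1,1,1)).reshape(-1,2).round(1).tolist())
    print("toe_mid",(r.x[:2].tolist()+[.125])+J(r.x[2],32)[:,2]*.025)
E
```

```text
(1, 0, 0) [  0.4636  -0.0773 -17.8669]
[[0.1, -0.1], [-0.2, -0.3], [-0.1, -0.8], [0.2, 0.9], [0.1, 0.6], [0.1, 0.2], [1.3, -0.7], [-0.7, -0.5], [-1.7, -1.4], [-0.9, -0.6], [0.1, 0.5]]
toe_mid [ 0.47617992 -0.08132941  0.1462012 ]
(0, 1, 1) [  0.464   -0.0753 -19.2652]
[[2.6, -1.0], [2.3, -0.0], [0.3, -1.1], [3.8, -0.3], [3.6, 1.3], [-0.6, -0.2], [0.5, -0.7], [0.6, -0.5], [-0.6, -0.9], [-0.4, -0.8], [0.3, 0.8]]
toe_mid [ 0.47650006 -0.07968745  0.1462012 ]
(1, 1, 1) [  0.4636  -0.0771 -17.9851]
[[0.3, -0.2], [0.1, -0.3], [0.0, -0.9], [0.5, 0.8], [0.4, 0.6], [-0.0, 0.1], [1.2, -0.7], [-0.5, -0.5], [-1.6, -1.4], [-0.9, -0.6], [0.1, 0.5]]
toe_mid [ 0.47620044 -0.08114345  0.1462012 ]
```

```bash
cat >> h.py <<'E'
JK=(np.array([.4636,-.0772,.125]),-17.9,32)
def at(B,h,dx=0,dy=0):
    p,y,t=B; R=J(y,t); return go(y,t,p+R@np.array([dx,dy,h]))
E
python3 - <<'E'
from h import *
at(JK,.11);at(JK,.028)
E
```

```text
t 2.23 turn [0.1  0.35 0.02] shift cm [-2.37 -0.45  6.26]
t 2.23 turn [0.1  0.35 0.02] shift cm [-2.32 -0.46 14.46]
```

Call:
servo_tool(
  motion=[
    [0,0,0,-2.3,-0.45,3,8.5],
    [0,0.3,0,-2.4,-0.45,6,8.5],
    [0,0.35,0,-2.4,-0.45,6.3,8.5],
  ],
)

```text
t: 2.6
eef_pos: [0.5171, -0.0949, 0.2161]
tool_rot: [179.9, -32.4, 162.1]
force: [-0.1, 0.4, 2.1]
grip_width: 0.996
```

```bash
python3 - <<'E'
from h import *
from bench import *
at(JK,.028); print(read_state()["joint_pos"],read_state()["eef_pos"],read_state()["tool_rot"])
E
```

```text
t 2.6 turn [ 0.11 -0.37 -0.01] shift cm [-0.1   0.03  7.91]
[-17.49896751  46.81714467  33.20115239 108.7485528    0.32589916
   0.34528067] [ 0.51708736 -0.09490364  0.21612192] [179.89292776 -32.36584969 162.09225123]
```

Call:
servo_tool(
  motion=[
    [0.1,-0.2,0,-0.1,0,2.5,8.5],
    [0.1,-0.4,0,-0.1,0,5,8.5],
    [0.1,-0.4,0,-0.1,0,7,8.5],
    [0.1,-0.4,0,-0.1,0,7.9,8.5],
    [0.1,-0.4,0,-0.1,0,7.9,8.5],
  ],
)

```text
t: 3.22
eef_pos: [0.4809, -0.0834, 0.1504]
tool_rot: [180.0, -31.6, 162.1]
force: [0.2, -0.5, -0.3]
grip_width: 0.997
```

```bash
python3 - <<'E'
from h import *
from bench import *
at(JK,.028); d,s,c=snap("wrist","pics/w2.png"); print(s["joint_pos"],s["force"])
E
```

```text
t 3.23 turn [ 0.03  0.44 -0.04] shift cm [0.22 0.06 0.33]
[-17.45225308  42.31055269  15.27029841  94.51782069   0.26107444
   0.41977704] [ 0.24500566 -0.46050755 -0.27682157]
```

View pics/w2.png

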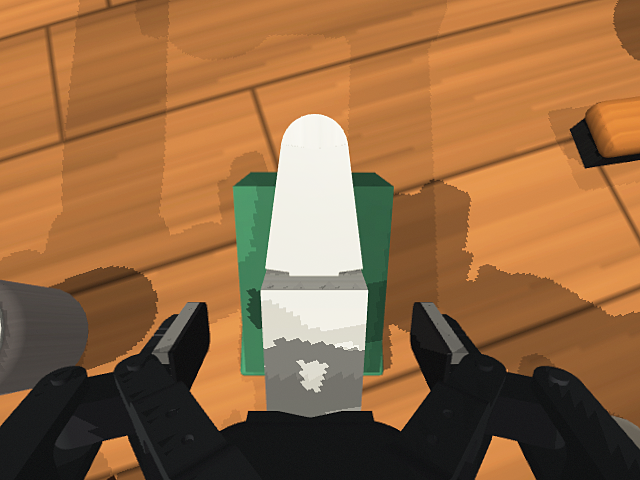

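Call:
servo_tool(
  motion=[
    [0,0.4,0,0.2,0.1,0.3,8.5],
    [0,0.4,0,0.2,0.1,0.3,8.5],
    [0,0.4,0,0.2,0.1,0.3,5.5],
    [0,0.4,0,0.2,0.1,0.3,3],
    [0,0.4,0,0.2,0.1,0.3,2.5],
    [0,0.4,0,0.2,0.1,0.3,2],
    [0,0.4,0,0.2,0.1,0.3,2],
    [0,0.4,0,0.2,0.1,0.3,2],
  ],
)

```text
t: 4.28
eef_pos: [0.4778, -0.0813, 0.1483]
tool_rot: [180.0, -32.0, 162.0]
force: [3.1, 2.6, 2.9]
grip_width: 0.413
```

```bash
python3 - <<'E'
from h import *
from bench import *
at(JK,.028); d,s,c=snap("wrist","pics/w3.png"); print(s["joint_pos"],s["force"],s["ft_torque"],s["grip_width"])
E
```

```text
t 4.28 turn [ 0.07  0.01 -0.05] shift cm [ 0.02 -0.05 -0.05]
[-17.37250586  42.35335287  14.763889    94.40113226   0.35226538
   0.4943415 ] [3.07017784 2.55836321 2.93799805] [ 0.21636603 -0.50726087 -0.2421836 ] 0.41286788697931737
```

View pics/w3.png

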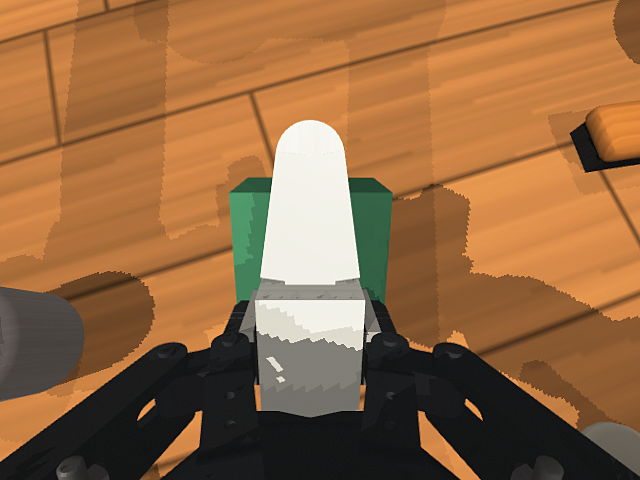

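Call:
servo_tool(
  motion=[
    [0,0,0,0,0,-0.5,2],
    [0,0,0,0,0,-1.2,2],
    [0,0,0,0,0,-2,2],
    [0,0,0,0,0,-3,2],
    [0,0,0,0,0,-4.2,2],
    [0,0,0,0,0,-5.5,2],
    [0,0,0,0,0,-6.8,2],
    [0,0,0,0,0,-7.5,2],
  ],
)

```text
t: 5.32
eef_pos: [0.5163, -0.0941, 0.2123]
tool_rot: [-180.0, -31.9, 162.0]
force: [0.2, 0.1, -5.8]
grip_width: 0.412
```

```bash
python3 - <<'E'
from h import *
from bench import *
d,s,c=snap("wrist","pics/w4.png"); print(s["joint_pos"],s["force"],s["ft_torque"],s["grip_width"])
go(13.5,0,[.58,-.16,.25])
E
```

```text
[-17.42160868  46.23549489  31.78791995 107.46648539   0.2848784
   0.46596964] [ 0.2266637   0.12763957 -5.78397601] [-0.33232594 -0.97143009  0.02059808] 0.41181027234254186
t 5.38 turn [  8.75 -31.07 -30.65] shift cm [-4.88 -4.3  -7.43]
```

View pics/w4.png

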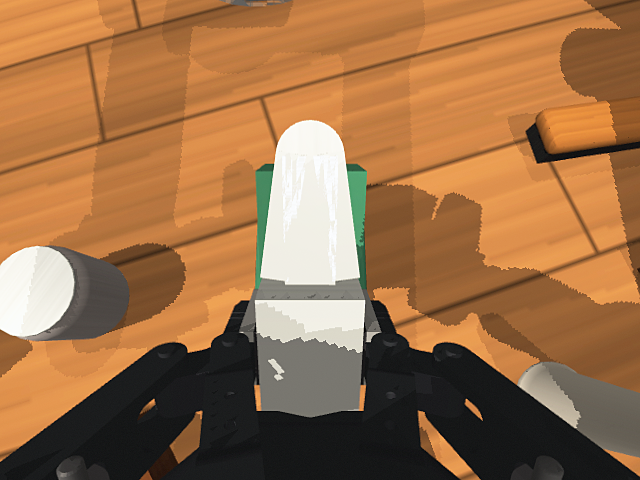

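Call:
servo_tool(
  motion=[
    [0,0,0,-1,-1,-3,2],
    [1,-4,-4,-2,-2,-5,2],
    [3,-11,-11,-3,-3,-6.5,2],
    [5,-18,-18,-4,-4,-7.4,2],
    [7,-25,-25,-4.9,-4.3,-7.4,2],
    [8.75,-31.1,-30.6,-4.9,-4.3,-7.4,2],
    [8.75,-31.1,-30.6,-4.9,-4.3,-7.4,2],
    [8.75,-31.1,-30.6,-4.9,-4.3,-7.4,2],
  ],
)

```text
t: 6.38
eef_pos: [0.5789, -0.1595, 0.2486]
tool_rot: [179.9, -0.2, -166.6]
force: [0.3, -0.5, -5.9]
grip_width: 0.412
```

```bash
python3 - <<'E'
from h import *
from bench import *
d,s,c=snap("wrist"); print(s["joint_pos"],s["eef_pos"],s["tool_rot"])
crop(d["color"],0,0,640,480,1,"pics/w5.png",40); cv2.imwrite("pics/w5r.png",d["color"])
import json; json.dump([list(s["eef_pos"]),list(s["tool_rot"])],open("w5.json","w"))
E
```

```text
[-2.14459729e+01  2.49102001e+01  9.63660856e+00  7.49578781e+01
 -2.17379843e-02 -3.48259096e+01] [ 0.57887268 -0.15950468  0.24858949] [ 179.8856551    -0.20242544 -166.61981743]
```

View pics/w5.png

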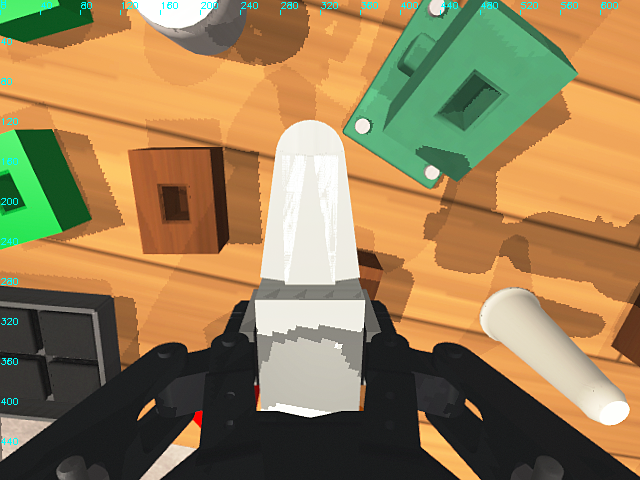

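```bash
python3 - <<'E'
from h import *
im=cv2.imread("pics/w5r.png"); crop(im,120,135,240,265,5,"pics/w5a.png"); crop(im,370,0,590,190,3,"pics/w5b.png")
E
```

```text
(no output)
```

View pics/w5a.png

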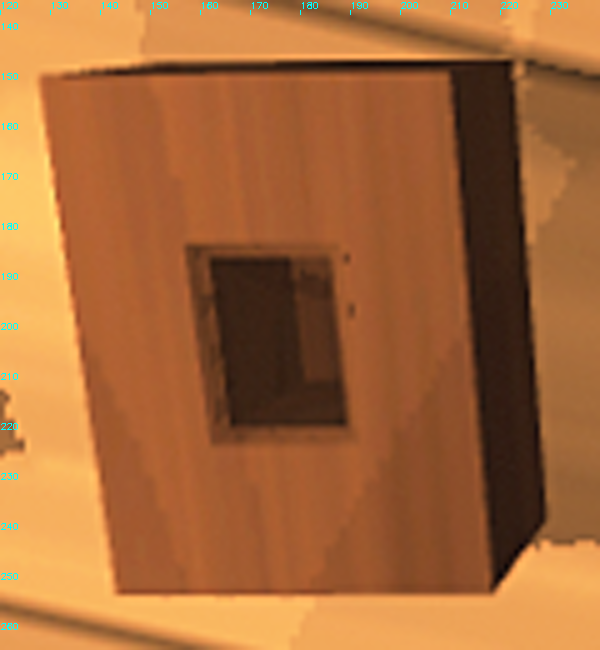

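View pics/w5b.png

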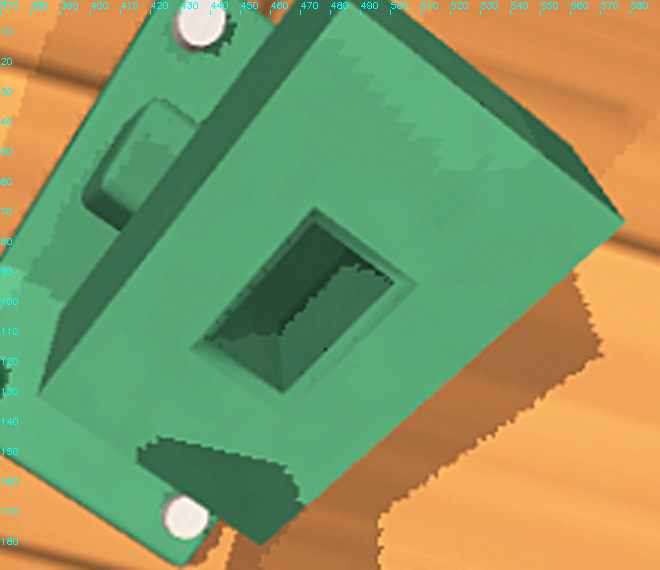

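```bash
cat > f5.py <<'E'
from h import *
from bench import *
import json
p,r=json.load(open("w5.json")); d=get_image("wrist"); cw=cam(d,{"eef_pos":p,"tool_rot":r})
def fit(M,uv,z,t,x0):
    M=np.array(M)/1e3
    def f(q): return (proj(M@J(q[2],t).T+[q[0],q[1],z],cw)-uv).ravel()
    r=least_squares(f,x0); print(r.x.round(4),f(r.x).reshape(-1,2).round(1).tolist())
B=[[-50,-37.5,0],[-50,37.5,0],[50,37.5,0],[50,-37.5,0]]
H=[[-19.5,-14.5,0],[-19.5,14.5,0],[19.5,14.5,0],[19.5,-14.5,0]]
uB=np.array([[128.2,150],[210,149],[218.4,253.4],[143.6,253.4]])-.4
uH=np.array([[157.4,184.2],[187.5,184.2],[191,223],[162.4,223.6]])-.4
for M,u in((B,uB),(H,uH),(B+H,np.r_[uB,uH])): fit(M,u,.05,0,[.6,-.28,13])
H2=[[-19.5,-14.5,0],[-19.5,14.5,0],[19.5,14.5,0],[19.5,-14.5,0]]
B2=[[-50,36,0],[50,36,0],[50,-36,0]]
u2=np.array([[474.7,69],[508.7,94.7],[464.3,131],[434,115.7]])-.4
ub=np.array([[578,73.7],[457.3,181.7],[382.7,131]])-.4
for M,u in((B2,ub),(H2,u2),(B2+H2,np.r_[ub,u2])): fit(M,u,.125,32,[.46,-.08,-18])
E
python3 f5.py
```

```text
[ 0.5975 -0.2861 13.5915] [[-0.1, -0.2], [0.1, -0.1], [0.3, 0.1], [-0.2, 0.2]]
[ 0.5981 -0.2864 13.3453] [[-0.5, -0.7], [0.3, -0.8], [0.8, 1.1], [-0.5, 0.5]]
[ 0.5978 -0.2862 13.5528] [[-0.3, -0.0], [-0.1, 0.2], [0.0, 0.3], [-0.5, 0.4], [-0.4, -0.8], [0.4, -1.0], [1.1, 0.8], [-0.2, 0.3]]
[  0.4624  -0.0767 -18.0254] [[0.5, -0.0], [-0.4, -0.3], [-0.3, 0.4]]
[  0.4617  -0.077  -17.7202] [[-0.1, -2.3], [0.9, -2.0], [0.5, 6.1], [-1.3, -0.9]]
[  0.462   -0.0769 -18.0565] [[0.5, -0.9], [-0.4, -0.9], [-0.4, -0.3], [0.2, -1.8], [1.0, -1.3], [0.3, 6.6], [-1.3, -0.6]]
```

```bash
python3 - <<'E'
from h import *
im=cv2.imread("pics/w5r.png"); crop(im,240,265,380,325,5,"pics/w5t.png")
E
```

```text
(no output)
```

View pics/w5t.png

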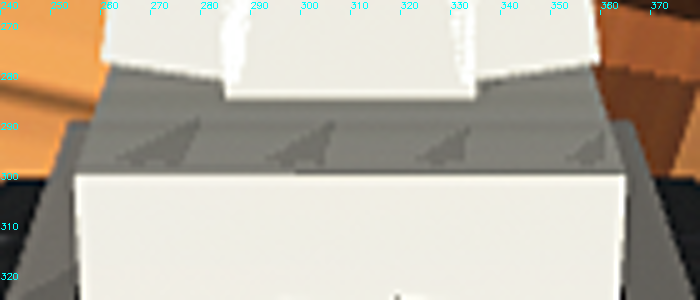

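```bash
python3 - <<'E'
from h import *
from bench import *
d=get_image("wrist"); m=d["mount"]; R=m[:3,:3].T; c=(K(d),np.array(d["distortion"]),R,-R@m[:3,3])
uv=np.array([[254.6,299.6],[364.6,299.6]])-.4
f=lambda q:(proj([[q[0],q[1]-.018,q[2]],[q[0],q[1]+.018,q[2]]],c)-uv).ravel()
print(least_squares(f,[.025,0,-.02]).x)
print(hit(uv,c,-.0215),hit(uv,c,-.0195))
for z in (.10,.06): go(13.55,0,[.5977,-.2862,.05+.0285+z])
E
```

```text
[ 0.0245536 -0.0003956 -0.0229527]
[[ 0.02377622 -0.01865103 -0.0215    ]
 [ 0.02383211  0.01785422 -0.0215    ]] [[ 0.02274389 -0.01900075 -0.0195    ]
 [ 0.02280085  0.01820006 -0.0195    ]]
t 6.53 turn [ 0.05 -0.1  -0.12] shift cm [  1.24 -12.68   6.98]
t 6.53 turn [ 0.05 -0.1  -0.12] shift cm [  1.23 -12.69  10.98]
```

Call:
servo_tool(
  motion=[
    [0,0,0,0.4,-4,0,2],
    [0,0,0,1,-9,1,2],
    [0,0,0,1.3,-12,4,2],
    [0,0,0,1.3,-12.65,8,2],
    [0,0,0,1.3,-12.65,11,2],
    [0,0,0,1.3,-12.65,11,2],
    [0,0,0,1.3,-12.65,11,2],
  ],
)

```text
t: 7.4
eef_pos: [0.5968, -0.286, 0.1394]
tool_rot: [-180.0, -0.0, -166.5]
force: [0.9, -0.5, -5.4]
grip_width: 0.417
```

```bash
python3 - <<'E'
from h import *
from bench import *
d,s,c=snap("wrist","pics/w6.png"); print(s["joint_pos"],s["eef_pos"],s["tool_rot"],s["force"],s["ft_torque"])
go(13.55,0,[.5977,-.2862,.05+.0285],s)
E
```

```text
[-3.10829984e+01  3.44051792e+01  8.93925100e+00  6.45512645e+01
 -2.66649365e-02 -4.45489237e+01] [ 0.59679889 -0.28601791  0.13942839] [-1.79993058e+02 -3.09583933e-02 -1.66534073e+02] [ 0.89455443 -0.5348946  -5.37126819] [-0.00027147 -0.09333353 -0.00243847]
t 7.4 turn [-0.01 -0.03 -0.08] shift cm [-0.09 -0.04  6.09]
```

View pics/w6.png

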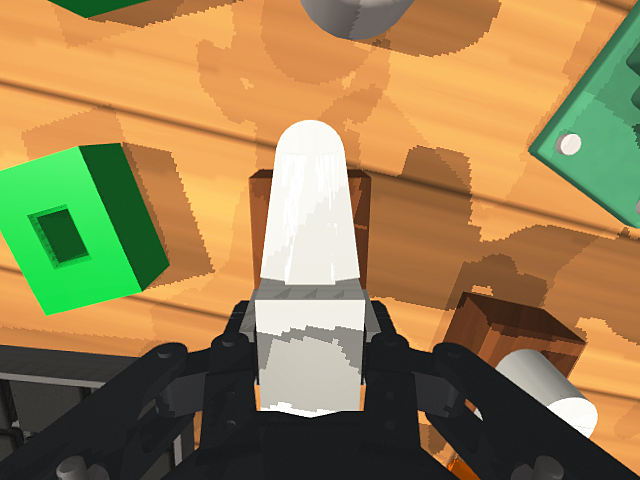

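```bash
python3 - <<'E'
from h import *
from bench import *
im=cv2.imread("pics/w6.png"); crop(im,235,155,385,260,5,"pics/w6c.png")
d,s,c=snap("wrist"); B=np.array([[-50,-37.5,0],[-50,37.5,0],[-50,-37.5,-50],[-50,37.5,-50],[50,-37.5,0],[50,37.5,0]])/1e3
print(proj(B@J(13.55).T+[.5977,-.2862,.05],c).round(1).tolist())
E
```

```text
[[249.0, 176.6], [371.2, 176.7], [260.1, 167.8], [360.2, 167.8], [256.5, 320.5], [363.6, 320.6]]
```

View pics/w6c.png

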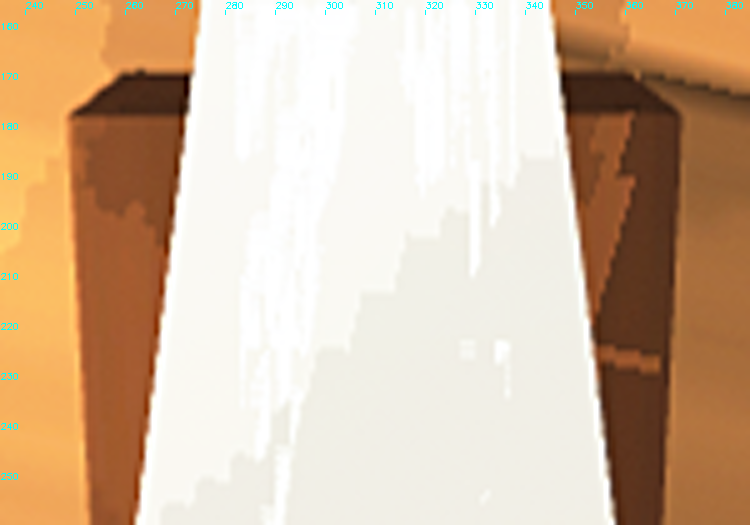

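Call:
servo_tool(
  motion=[
    [0,0,0,-0.03,-0.03,1,2],
    [0,0,0,-0.03,-0.03,2,2],
    [0,0,0,-0.03,-0.03,2.6,2],
    [0,0,0,-0.03,-0.03,3.2,2],
    [0,0,0,-0.03,-0.03,3.6,2],
  ],
)

```text
t: 8.12
eef_pos: [0.5957, -0.2857, 0.1018]
tool_rot: [179.9, -0.1, -166.5]
force: [0.3, -0.7, -5.8]
grip_width: 0.417
```

```bash
python3 - <<'E'
from h import *
from bench import *
s=read_state(); print(s["force"],s["ft_torque"])
go(13.55,0,[.5977,-.2862,.05+.0285],s)
E
```

```text
[ 0.33092285 -0.71647516 -5.79602094] [-0.01317191 -0.04709728  0.01405578]
t 8.12 turn [ 0.07 -0.11 -0.09] shift cm [-0.18 -0.1   2.33]
```

Call:
servo_tool(
  motion=[
    [0,0,0,-0.08,-0.04,0.6,2],
    [0,0,0,-0.08,-0.04,1.2,2],
    [0,0,0,-0.08,-0.04,1.7,2],
    [0,0,0,-0.08,-0.04,2.1,2],
    [0,0,0,-0.08,-0.04,2.3,2],
    [0,0,0,-0.08,-0.04,2.3,2],
  ],
)

```text
t: 8.88
eef_pos: [0.5966, -0.2859, 0.0792]
tool_rot: [179.9, -0.1, -166.5]
force: [0.9, 0.1, -6.4]
grip_width: 0.416
```

```bash
python3 - <<'E'
from h import *
from bench import *
s=read_state(); print(s["force"],s["ft_torque"])
go(13.55,0,[.5977,-.2862,.05+.0285],s)
E
```

```text
[ 0.90639994  0.08933945 -6.44073748] [ 0.00276576 -0.05041102 -0.01171961]
t 8.88 turn [ 0.06 -0.1  -0.09] shift cm [-0.1  -0.05  0.07]
```

Not seated yet by force; push on a bit.

Call:
servo_tool(
  motion=[
    [0,0,0,0,0,0.1,2],
    [0,0,0,0,0,0.2,2],
    [0,0,0,0,0,0.25,2],
    [0,0,0,0,0,0.25,2],
  ],
)

```text
t: 9.38
eef_pos: [0.5968, -0.2861, 0.0776]
tool_rot: [180.0, -0.1, -166.5]
force: [-2.1, 0.3, 1.5]
grip_width: 0.414
```

Call:
servo_tool(
  motion=[
    [0,0,0,0,0,0.05,2],
    [0,0,0,0,0,0.05,5],
    [0,0,0,0,0,0,7],
    [0,0,0,0,0,0,8.5],
    [0,0,0,0,0,-2,8.5],
    [0,0,0,0,0,-6,8.5],
    [0,0,0,0,0,-12,8.5],
    [0,0,0,0,0,-16,8.5],
    [0,0,0,0,0,-16,8.5],
  ],
)

```text
t: 10.5
eef_pos: [0.5992, -0.2874, 0.2416]
tool_rot: [-179.7, 0.3, -166.5]
force: [-0.0, -0.0, -0.3]
grip_width: 0.998
```

```bash
python3 - <<'E'
from h import *
d,s,c=snap("wrist","pics/w7.png"); print(s["eef_pos"],s["joint_pos"]); go(0,0,[.665,-.112,.24],s)
E
```

```text
[ 0.59921698 -0.28738485  0.24158431] [-3.10783138e+01  3.25903839e+01  2.09991733e+01  7.80000304e+01
 -2.20524678e-02 -4.45373131e+01]
t 10.5 turn [-0.27  0.31 13.46] shift cm [-10.48  15.53   0.13]
```

View pics/w7.png

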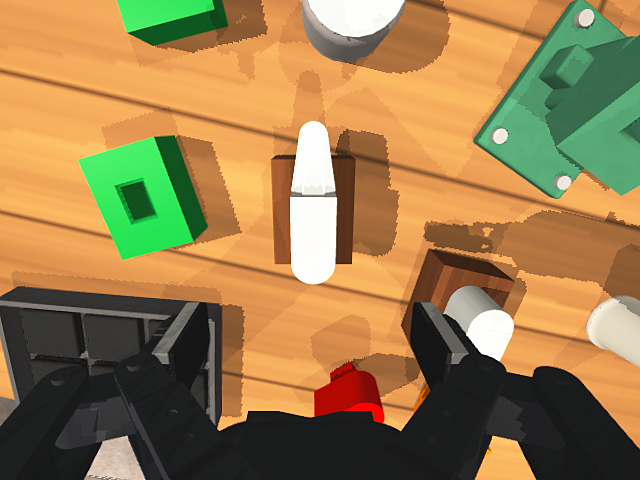

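Call:
servo_tool(
  motion=[
    [0,0,3,-2,3.5,0,8.5],
    [0,0,6,-4,7,0,8.5],
    [0,0,9,-6.5,10.5,0,8.5],
    [0,0,12,-9,14,0,8.5],
    [0,0,13.4,-10.4,15.5,0,8.5],
    [0,0,13.4,-10.4,15.5,0,8.5],
    [0,0,13.4,-10.4,15.5,0,8.5],
  ],
)

```text
t: 11.42
eef_pos: [0.6613, -0.1118, 0.2356]
tool_rot: [180.0, -0.2, -180.0]
force: [0.1, -0.4, -0.0]
grip_width: 0.993
```

```bash
python3 - <<'E'
from h import *
import json
d,s,c=snap("wrist","pics/w8.png"); print(s["eef_pos"],s["tool_rot"],s["joint_pos"])
json.dump([list(s["eef_pos"]),list(s["tool_rot"])],open("w8.json","w"))
crop(d["color"],230,120,400,320,3,"pics/w8c.png")
E
```

```text
[ 0.66127153 -0.11184253  0.23557495] [ 179.96528236   -0.22358231 -179.96041351] [-1.50048315e+01  3.40901246e+01  2.26691154e+01  7.88039214e+01
 -2.45069187e-02 -1.50443021e+01]
```

View pics/w8.png

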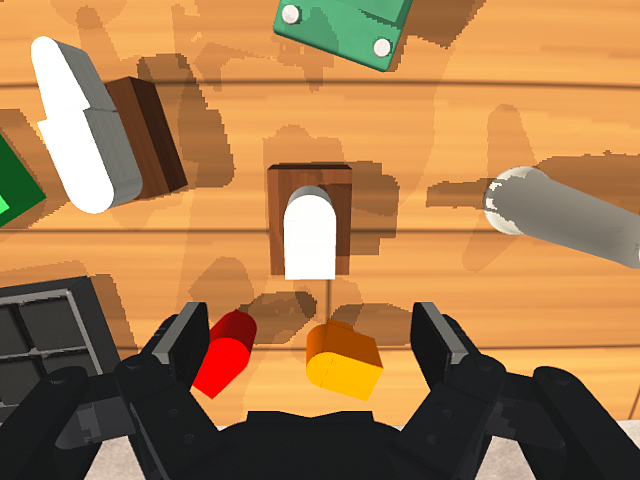

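View pics/w8c.png

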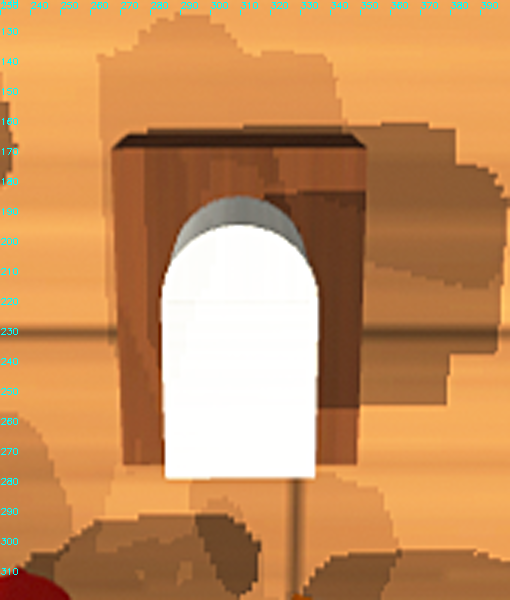

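```bash
python3 - <<'E'
from h import *
from bench import *
import json
p,r=json.load(open("w8.json")); d=get_image("wrist"); cw=cam(d,{"eef_pos":p,"tool_rot":r})
def fit(M,uv,z,t,x0):
    M=np.array(M)/1e3
    def f(q): return (proj(M@J(q[2],t).T+[q[0],q[1],z],cw)-uv).ravel()
    r=least_squares(f,x0); print(r.x.round(4),f(r.x).reshape(-1,2).round(1).tolist())
B=[[-50,-37.5,0],[-50,37.5,0],[50,37.5,0],[50,-37.5,0]]
fit(B,np.array([[267.3,169.7],[352,169.7],[349,274.7],[271,274.7]])-.4,.05,0,[.665,-.112,0])
fit([[32,-20,0],[32,20,0],[-36,0,0]],np.array([[285,279.3],[335,279.3],[310,194.3]])-.4,.1,0,[.665,-.112,0])
E
```

```text
[ 0.6671 -0.1124  0.2287] [[-0.3, -0.0], [0.4, -0.2], [-0.1, 0.1], [-0.0, 0.2]]
[ 0.6671 -0.1122  0.1142] [[0.3, -0.7], [-0.3, -0.7], [0.0, 1.1]]
```

```bash
cat >> h.py <<'E'
HB=(np.array([.6671,-.1123,.05]),0.15,0)
E
python3 - <<'E'
from h import *
at(HB,.028)
E
```

```text
t 11.53 turn [ 0.03 -0.16 -0.17] shift cm [-6.200e-01 -1.000e-02  1.583e+01]
```

Call:
servo_tool(
  motion=[
    [0,0,-0.2,-0.4,0,3,8.5],
    [0,0,-0.2,-0.6,0,7,8.5],
    [0,0,-0.2,-0.6,0,11,8.5],
    [0,0,-0.2,-0.6,0,14,8.5],
    [0,0,-0.2,-0.6,0,15.5,8.5],
    [0,0,-0.2,-0.6,0,15.5,8.5],
  ],
)

```text
t: 12.28
eef_pos: [0.6668, -0.1115, 0.081]
tool_rot: [179.9, -0.2, -179.8]
force: [-0.4, 0.1, -0.3]
grip_width: 1.0
```

```bash
python3 - <<'E'
from h import *
at(HB,.028);d,s,c=snap("wrist","pics/w9.png"); print(s["eef_pos"],s["tool_rot"],s["joint_pos"],s["force"])
E
```

```text
t 12.28 turn [ 0.06 -0.22  0.06] shift cm [-0.03 -0.08  0.3 ]
[ 0.66682157 -0.11149605  0.08099336] [ 179.93593369   -0.21595801 -179.7923275 ] [-1.48671946e+01  3.83972862e+01  7.09930189e+00  5.89272043e+01
  5.69517190e-03 -1.50747576e+01] [-0.35706346  0.06782414 -0.26748693]
```

View pics/w9.png

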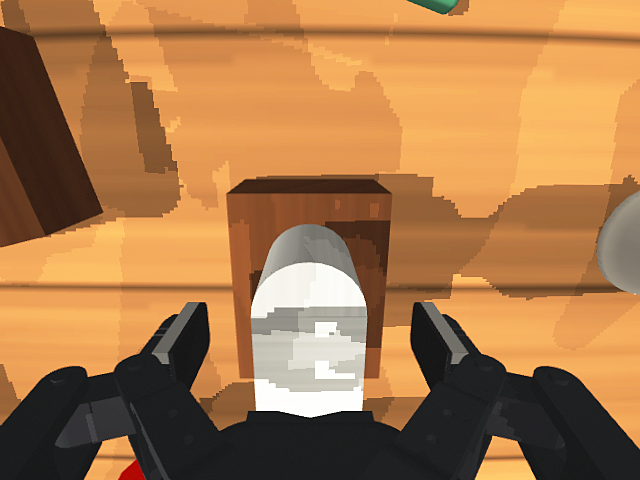

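Call:
servo_tool(
  motion=[
    [0,0,0,0,-0.05,0.25,8.5],
    [0,0,0,0,-0.05,0.25,5.5],
    [0,0,0,0,-0.05,0.25,3.5],
    [0,0,0,0,-0.05,0.25,2.5],
    [0,0,0,0,-0.05,0.25,2.5],
    [0,0,0,0,-0.05,0.25,2.5],
    [0,0,0,0,-0.05,0.25,2.5],
  ],
)

```text
t: 13.2
eef_pos: [0.6682, -0.1117, 0.0799]
tool_rot: [180.0, -0.0, -179.7]
force: [-1.4, -1.2, 5.6]
grip_width: 0.461
```

```bash
python3 - <<'E'
from h import *
at(HB,.028);d,s,c=snap("wrist","pics/w10.png"); print(s["eef_pos"],s["tool_rot"],s["force"],s["grip_width"])
crop(d["color"],230,230,390,430,3,"pics/w10c.png")
E
```

```text
t 13.2 turn [ 0.   -0.04  0.11] shift cm [ 0.11 -0.06  0.19]
[ 0.66817144 -0.11174397  0.07993075] [ 1.79996747e+02 -4.23361791e-02 -1.79742864e+02] [-1.42312447 -1.15209639  5.5641246 ] 0.46131354759733373
```

View pics/w10c.png

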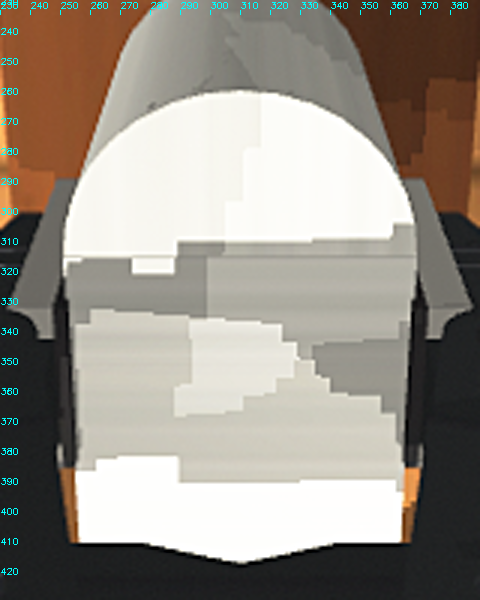

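```bash
python3 - <<'E'
from h import *
from bench import *
d=get_image("wrist"); m=d["mount"]; R=m[:3,:3].T; c=(K(d),np.array(d["distortion"]),R,-R@m[:3,3])
for z in(-.0201,-.022): print(hit(np.array([[309.9,260],[251,315],[368.7,315]])-.4,c,z))
E
```

```text
[[ 0.03722197 -0.00052205 -0.0201    ]
 [ 0.01709618 -0.02061771 -0.0201    ]
 [ 0.01715634  0.01958663 -0.0201    ]]
[[ 0.03794789 -0.00052188 -0.022     ]
 [ 0.01818161 -0.02025857 -0.022     ]
 [ 0.01824069  0.0192276  -0.022     ]]
```

Call:
servo_tool(
  motion=[
    [0,0,0,0,0,-0.6,2.5],
    [0,0,0,0,0,-1.5,2.5],
    [0,0,0,0,0,-3,2.5],
    [0,0,0,0,0,-5,2.5],
    [0,0,0,0,0,-8,2.5],
    [0,0,0,0,0,-12,2.5],
    [0,0,0,0,0,-17,2.5],
    [0,0,0,0,0,-17.5,2.5],
  ],
)

```text
t: 14.3
eef_pos: [0.6701, -0.1121, 0.26]
tool_rot: [-179.9, 0.4, -179.7]
force: [0.7, 0.3, -4.5]
grip_width: 0.458
```

```bash
cat >> h.py <<'E'
JT=(JK[0]+J(-17.9,32)@np.array([.0006,.0005,0]),-17.9,32)
E
python3 - <<'E'
from h import *
at(JT,.135);d,s,c=snap("wrist","pics/w11.png"); print(s["eef_pos"],s["tool_rot"],s["joint_pos"],s["force"])
E
```

```text
t 14.3 turn [-5.11 32.13 17.68] shift cm [13.78  1.39  1.98]
[ 0.67005122 -0.11212025  0.25995364] [-179.89616615    0.39212675 -179.73442255] [-1.48464948e+01  3.47374579e+01  2.73618618e+01  8.22187676e+01
  1.98659945e-03 -1.51117099e+01] [ 0.70803972  0.25986946 -4.47002626]
```

View pics/w11.png

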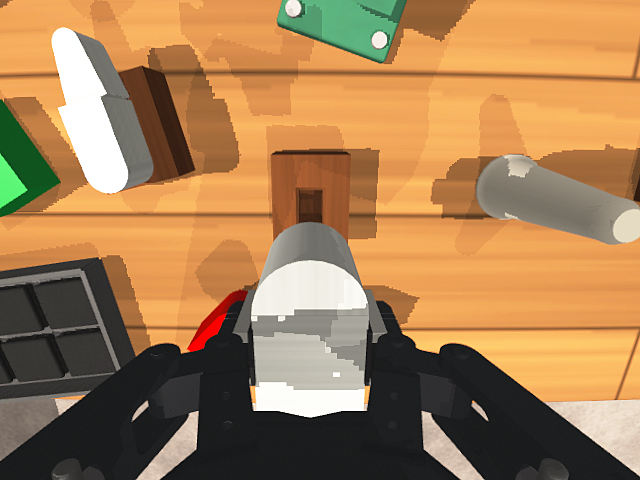

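Call:
servo_tool(
  motion=[
    [0,3,1,3,0.3,0,2.5],
    [-1,9,4,6,0.6,0,2.5],
    [-2,15,8,9,0.9,0.5,2.5],
    [-3,21,11,11.5,1.2,1,2.5],
    [-4,27,15,13,1.4,1.5,2.5],
    [-5.1,32.1,17.7,13.8,1.4,2,2.5],
    [-5.1,32.1,17.7,13.8,1.4,2,2.5],
    [-5.1,32.1,17.7,13.8,1.4,2,2.5],
  ],
)

```text
t: 15.35
eef_pos: [0.53, -0.0981, 0.2341]
tool_rot: [-180.0, -32.4, 162.1]
force: [-0.6, 0.5, -4.6]
grip_width: 0.46
```

```bash
python3 - <<'E'
from h import *
import json
at(JT,.10);at(JT,.03);d,s,c=snap("wrist","pics/w12.png"); print(s["eef_pos"],s["tool_rot"],s["joint_pos"],s["force"])
json.dump([list(s["eef_pos"]),list(s["tool_rot"])],open("w12.json","w"))
crop(d["color"],200,100,420,320,3,"pics/w12c.png")
E
```

```text
t 15.35 turn [-0.03 -0.44  0.  ] shift cm [0.04 0.   2.94]
t 15.35 turn [-0.03 -0.44  0.  ] shift cm [-0.02  0.01  9.94]
[ 0.52996628 -0.09812654  0.2341132 ] [-179.96730391  -32.4373315   162.10197768] [-17.37158012  49.15774146  40.35882694 113.63757569   0.24967345
   0.44430838] [-0.63620067  0.52464711 -4.56296645]
```

View pics/w12c.png

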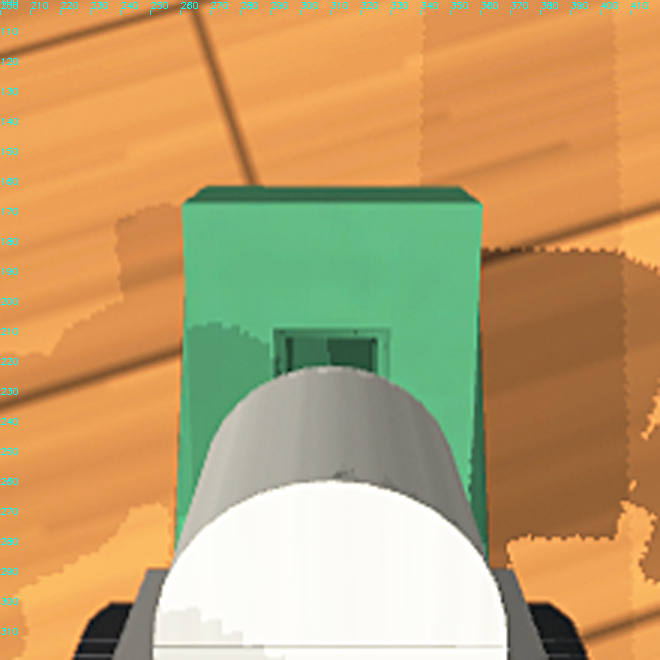

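```bash
python3 - <<'E'
from h import *
from bench import *
import json
p,r=json.load(open("w12.json")); d=get_image("wrist"); cw=cam(d,{"eef_pos":p,"tool_rot":r})
M=np.array([[-50,-36,0],[-50,36,0],[-19.5,-14.5,0],[-19.5,14.5,0]])/1e3
uv=np.array([[261.3,167.7],[360.7,167.7],[291.3,209.3],[330,209.3]])-.4
def f(q): return (proj(M@J(q[2],32).T+[q[0],q[1],.125],cw)-uv).ravel()
q=least_squares(f,[.46,-.08,-18]).x; print(q,f(q).reshape(-1,2).round(1).tolist(), J(-17.9,32).T@(np.r_[q[:2],.125]-JK[0])*1e3)
E
```

```text
[  0.4626773   -0.07684082 -17.9308267 ] [[-0.4, -0.0], [0.2, 0.1], [-0.0, -0.1], [0.3, -0.0]] [-0.83823382  0.05819443 -0.52378662]
```

Call:
servo_tool(
  motion=[
    [0,-0.2,0,0,0,2,2.5],
    [0,-0.4,0,0,0,4,2.5],
    [0,-0.4,0,0,0,5.2,2.5],
    [0,-0.4,0,0,0,5.6,2.5],
    [0,-0.4,0,0,0,5.6,2.5],
  ],
)

```text
t: 16.08
eef_pos: [0.5015, -0.0889, 0.1881]
tool_rot: [-180.0, -32.0, 162.1]
force: [0.7, -0.3, -3.9]
grip_width: 0.463
```

```bash
python3 - <<'E'
from h import *
at(JT,.03);d,s,c=snap("wrist","pics/w13.png"); print(s["eef_pos"],s["tool_rot"],s["joint_pos"],s["force"])
crop(d["color"],200,100,420,320,3,"pics/w13c.png")
E
```

```text
t 16.07 turn [-0.03  0.02 -0.02] shift cm [-0.04  0.    4.46]
[ 0.50149197 -0.08889249  0.18814422] [-179.96209893  -31.98226803  162.08106018] [-17.34561838  44.4028383   24.67158175 102.25004449   0.26576024
   0.48630111] [ 0.74374755 -0.30615356 -3.87140932]
```

View pics/w13c.png

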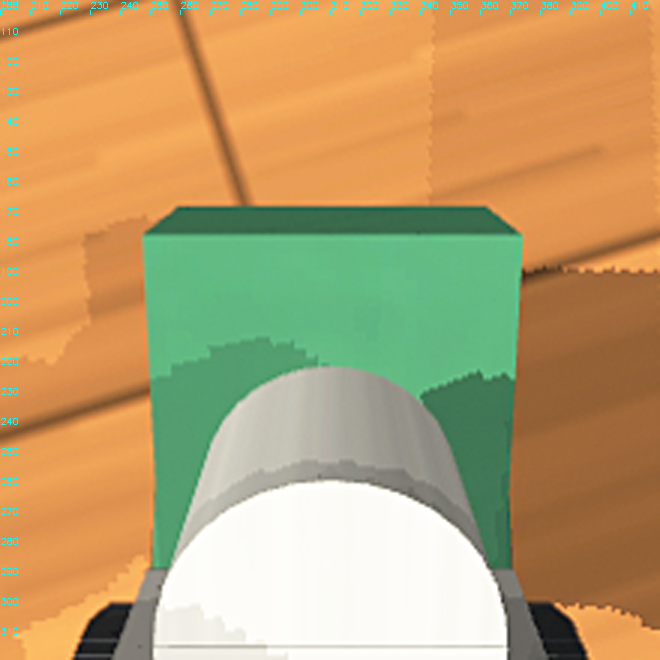

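Call:
servo_tool(
  motion=[
    [0,0,0,-0.02,0.02,0.5,2.5],
    [0,0,0,-0.02,0.02,1,2.5],
    [0,0,0,-0.02,0.02,1.5,2.5],
    [0,0,0,-0.02,0.02,1.9,2.5],
    [0,0,0,-0.02,0.02,2.2,2.5],
  ],
)

```text
t: 16.75
eef_pos: [0.4902, -0.0852, 0.1683]
tool_rot: [-180.0, -32.1, 162.1]
force: [-0.1, -0.5, -4.7]
grip_width: 0.462
```

```bash
python3 - <<'E'
from h import *
at(JT,.03);from bench import *
s=read_state(); print(s["force"],s["ft_torque"])
E
```

```text
t 16.75 turn [-0.02 -0.1  -0.03] shift cm [-0.   -0.    2.14]
[-0.0805059  -0.47543435 -4.67598877] [-0.33412291 -0.93419113  0.01835301]
```

Call:
servo_tool(
  motion=[
    [0,0,0,0,0,0.5,2.5],
    [0,0,0,0,0,1,2.5],
    [0,0,0,0,0,1.5,2.5],
    [0,0,0,0,0,1.8,2.5],
    [0,0,0,0,0,2,2.5],
    [0,0,0,0,0,2.1,2.5],
  ],
)

```text
t: 17.5
eef_pos: [0.4798, -0.0818, 0.1507]
tool_rot: [-180.0, -32.1, 162.1]
force: [0.2, -0.6, -5.4]
grip_width: 0.463
```

```bash
python3 - <<'E'
from h import *
at(JT,.03);from bench import *
s=read_state(); print(s["force"],s["ft_torque"])
E
```

```text
t 17.5 turn [-0.02 -0.07 -0.04] shift cm [ 0.01 -0.01  0.08]
[ 0.17929382 -0.62500346 -5.42419981] [-0.24676131 -0.89869937  0.01013939]
```

Call:
servo_tool(
  motion=[
    [0,0,0,0,0,0.1,2.5],
    [0,0,0,0,0,0.2,2.5],
    [0,0,0,0,0,0.25,2.5],
    [0,0,0,0,0,0.25,2.5],
  ],
)

```text
t: 18.0
eef_pos: [0.4794, -0.0818, 0.15]
tool_rot: [-180.0, -31.9, 162.1]
force: [3.1, -1.3, 5.9]
grip_width: 0.462
```

```bash
python3 - <<'E'
from h import *
at(JT,.03);from bench import *
s=read_state(); print(s["force"],s["ft_torque"])
E
```

```text
t 18.0 turn [-0.01  0.09 -0.04] shift cm [ 0.01 -0.   -0.01]
[ 3.10723229 -1.29403496  5.87379137] [ 0.04234777 -0.35679745  0.01028393]
```

Call:
servo_tool(
  motion=[
    [0,0,0,0,0,0.1,2.5],
    [0,0,0,0,0,0.1,2.5],
    [0,0,0,0,0,0.1,5],
    [0,0,0,0,0,0,7],
    [0,0,0,0,0,0,8.5],
    [0,0,0,0,0,0,8.5],
    [0,0,0,0,0,-3,8.5],
    [0,0,0,0,0,-6,8.5],
    [0,0,0,0,0,-9.5,8.5],
    [0,0,0,0,0,-9.5,8.5],
  ],
)

```text
t: 19.25
eef_pos: [0.5282, -0.0975, 0.2303]
tool_rot: [-180.0, -31.8, 162.1]
force: [0.7, 0.3, -0.4]
grip_width: 0.998
```

```bash
python3 - <<'E'
from h import *
d,s,c=snap("wrist","pics/w14.png"); print(s["eef_pos"],s["tool_rot"],s["grip_width"],s["force"],s["t"])
go(0,0,[.62,.1,.35])
d,_,_=snap("scene","pics/s2.png"); crop(d["color"],210,150,370,310,4,"pics/s2c.png")
d,_,_=snap("top","pics/t2.png")
E
```

```text
[ 0.52821291 -0.09749715  0.23032902] [-179.9622009   -31.81956575  162.05748188] 0.9979878561994683 [ 0.68019289  0.33304077 -0.37093577] 19.25
t 19.3 turn [  4.97 -31.7  -17.46] shift cm [  4.09  21.61 -11.72]
```

View pics/w14.png

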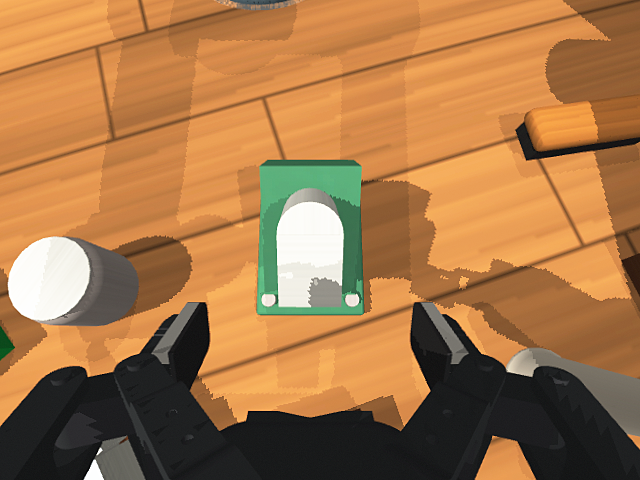

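View pics/s2.png

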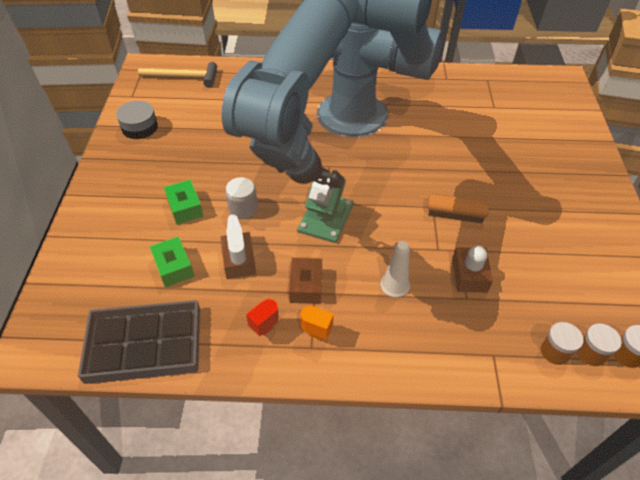

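Call:
servo_tool(
  motion=[
    [0,-5,0,1,1,-3,8.5],
    [1,-13,-2,2,4,-6,8.5],
    [2,-22,-6,3,8,-9,8.5],
    [4,-31,-12,4,13,-11.7,8.5],
    [5,-31.7,-17.5,4,18,-11.7,8.5],
    [5,-31.7,-17.5,4,23,-11.7,8.5],
    [5,-31.7,-17.5,4,28,-11.7,8.5],
    [5,-31.7,-17.5,4,33,-11.7,8.5],
    [5,-31.7,-17.5,4,33,-11.7,8.5],
  ],
)

```text
t: 20.52
eef_pos: [0.6545, 0.2119, 0.3454]
tool_rot: [-180.0, -0.4, -179.7]
force: [-0.0, 0.0, -0.2]
grip_width: 0.994
```

```bash
python3 - <<'E'
from h import *
d,s,cs=snap("scene"); ds=d["color"].copy(); t,_,ct=snap("top"); dt=t["color"].copy()
def solid(pts,lo,hi): P=np.array(pts)/1e3; return [np.c_[P,np.full(len(P),z/1e3)] for z in (lo,hi)]
heel=[[32,-20],[32,20],[-16,20]]+[[-16-20*np.sin(a),20*np.cos(a)] for a in np.linspace(0,np.pi,12)]+[[-16,-20]]
toe=[[30,-18],[-25,-18],[-25,18],[30,18]]+[[30+18*np.sin(a),18*np.cos(a)] for a in np.linspace(0,np.pi,12)]
big={}
for nm,im,c in(("s",ds,cs),("t",dt,ct)):
    x0,y0=(205,150) if nm=="s" else (285,185)
    im=cv2.resize(im[y0:y0+145,x0:x0+150],None,fx=4,fy=4,interpolation=cv2.INTER_CUBIC)
    for (p,y,tl),sh in (((np.array([.463,-.077,.125]),-17.9,32),heel),((np.array([.5978,-.2862,.05]),13.55,0),toe)):
        for L in solid(sh,0,50):
            uv=(proj(L@J(y,tl).T+p,c)-[x0,y0]+.5)*4
            cv2.polylines(im,[np.round(uv).astype(int)],True,(0,0,255),1)
    cv2.imwrite(f"pics/fin_{nm}.png",im)
snap("wrist","pics/w15.png")
E
```

```text
(no output)
```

View pics/fin_s.png

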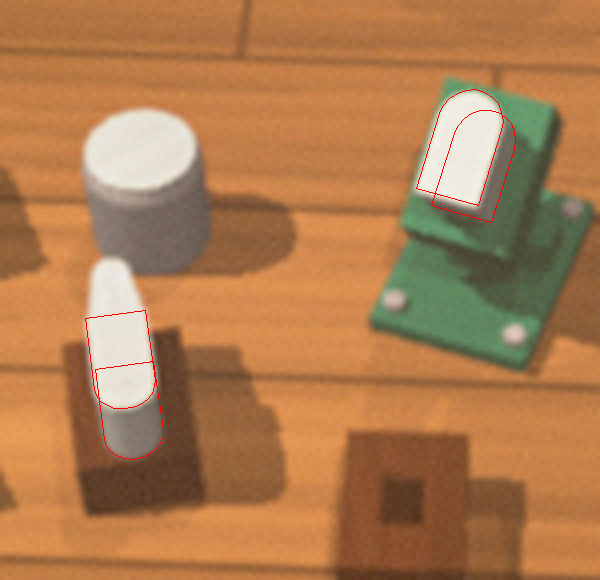

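View pics/fin_t.png

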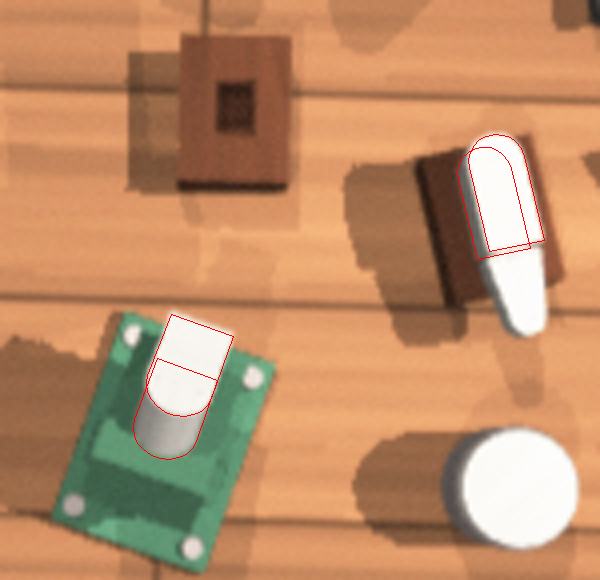

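```bash
python3 - <<'E'
from h import *
from bench import *
im=cv2.imread("pics/w11.png"); d=get_image("wrist")
c=cam(d,{"eef_pos":[0.67005122,-0.11212025,0.25995364],"tool_rot":[-179.89616615,0.39212675,-179.73442255]})
toe=np.array([[30,-18],[-25,-18],[-25,18],[30,18]]+[[30+18*np.sin(a),18*np.cos(a)] for a in np.linspace(0,np.pi,12)])/1e3
x0,y0=30,10; im=cv2.resize(im[y0:y0+200,x0:x0+180],None,fx=4,fy=4,interpolation=cv2.INTER_CUBIC)
im=im[:600]
for z in(0,.05):
    uv=(proj(np.c_[toe,np.full(len(toe),z)]@J(13.55).T+[.5978,-.2862,.05],c)-[x0,y0]+.5)*4
    cv2.polylines(im,[np.round(uv).astype(int)],True,(0,0,255),1)
cv2.imwrite("pics/w11o.png",im)
E
```

```text
(no output)
```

View pics/w11o.png

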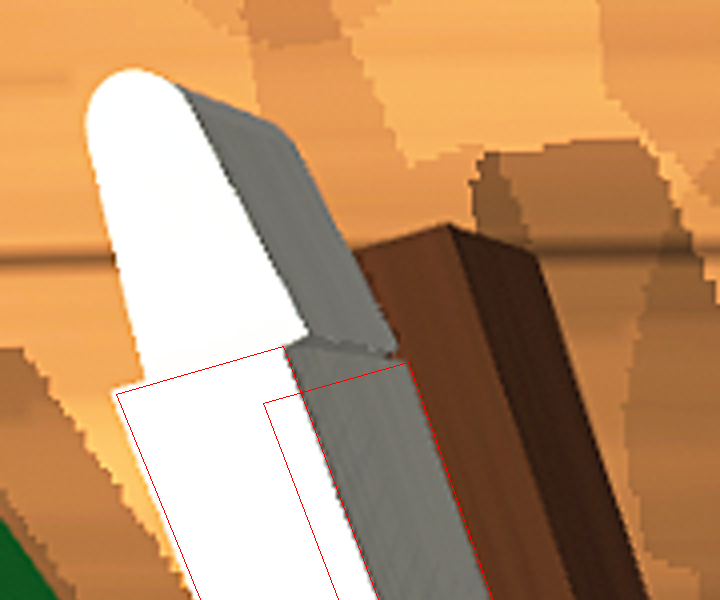

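View pics/w15.png

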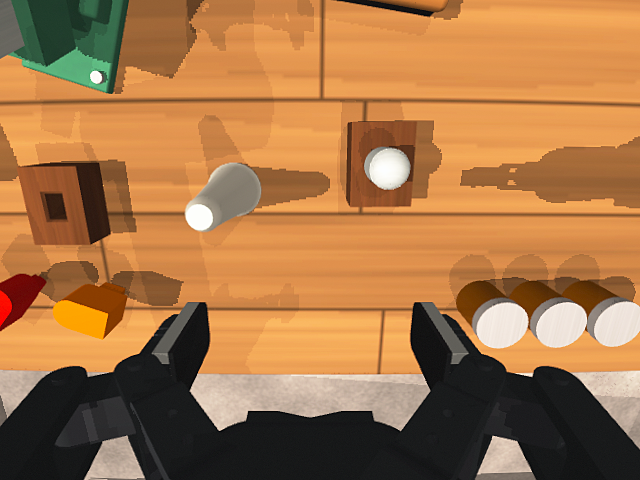

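Call:
servo_tool(
  motion=[
    [0,0,0,3,-4,1,8.5],
    [0,0,0,6,-8,3,8.5],
    [0,0,0,8,-12,5,8.5],
    [0,0,0,9,-15,7,8.5],
    [0,0,0,9,-15,7,8.5],
    [0,0,0,9,-15,7,8.5],
  ],
)

```text
t: 21.48
eef_pos: [0.5649, 0.0579, 0.2805]
tool_rot: [180.0, -0.0, 180.0]
force: [0.1, 0.0, 0.1]
grip_width: 0.992
```

```bash
python3 - <<'E'
from h import *
d,s,c=snap("wrist","pics/w16.png"); im=d["color"]
P=np.array([[32,-20],[32,20],[-16,20]]+[[-16-20*np.sin(a),20*np.cos(a)] for a in np.linspace(0,np.pi,12)]+[[-16,-20]])/1e3
C=proj([[.463,-.077,.15]],c)[0].astype(int); x0,y0=max(C[0]-80,0),max(C[1]-70,0); print(C,s["eef_pos"])
im=cv2.resize(im[y0:y0+150,x0:x0+180],None,fx=4,fy=4,interpolation=cv2.INTER_CUBIC)
for z in(0,.05):
    uv=(proj(np.c_[P,np.full(len(P),z)]@J(-17.9,32).T+[.463,-.077,.125],c)-[x0,y0]+.5)*4
    cv2.polylines(im,[np.round(uv).astype(int)],True,(0,0,255),1)
cv2.imwrite("pics/w16o.png",im)
E
```

```text
[114  93] [0.56492954 0.05792819 0.28047282]
```

View pics/w16o.png

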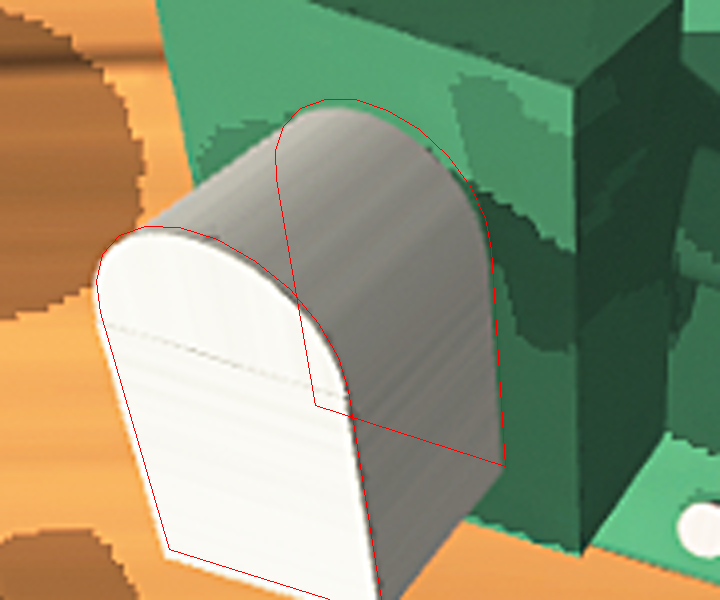

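```bash
python3 - <<'E'
from bench import *
s=read_state(); print(s["t"],abs(s["dq"]).max(),s["force"]); print(hand_in())
E
```

```text
21.525 1.1047140738501273 [-0.12169441 -0.18428639 -0.48768585]
the job is handed in; nothing more can be done
None
```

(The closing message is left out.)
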